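# Open the duct shear and feed the cover up to the length stop

## Robot

A 6-joint arm with a two-finger parallel gripper is mounted at the origin on a cart in front of the work surface, level with it; the furniture and walls round the work are solid. World frame = base frame: x ahead of the robot, y to its left, z up, the work surface at z = 0. Lengths are in m, angles in rad, forces in N, time in s.
With the tool pointing down it reaches from about 0.35 to 0.975 m from the base axis. Payload 4.9 kg.
Tool frame: the origin (TCP) lies midway between the tips of the shut fingers; the grasp point (between the pads) lies 19 mm behind it; z points along the fingers, y is the line along which they close (so a half turn about z gives the same grasp; the last joint's range is limited). The gripper opens to 85 mm and grips with 20 to 120 N. Pads are 22 mm wide; open, the fingers measure 114 mm over their backs; the gripper's body (76 mm by 85 mm) begins 54 mm behind the grasp point. The pads swing forward as they close: fully open they stand 13 mm farther back than shut.
Start: joints at [1.035, 0.053, 1.613, -0, 1.476, -0.119], TCP at [0.253, 0.571, 0.231] pointing down, gripper open.
Joint ranges: [-3.01, 3.01], [-1.01, 2.22], [0.06, 2.58], [-1.02, 4.17], [0.09, 2.62], [-3.14, 3.14]. Speed limits (rad/s): [2.57, 2.57, 3.14, 3.14, 3.14, 3.14].

## Interface

Orientations are given as a rotation vector (axis times angle).
In Python, from station import ctrl gives the robot as it stands.
- The arm moves only by the shell command python3 -m handwheel 'ROWS' [FORCE]. ROWS is JSON, a list of rows, each an object with "gripper": the gripper command: -1 is fully open, 1 is shut, values between are in proportion; "offset": the shift along the tool's x, y, z in mm, a list of three; "rotation": the turn, a rotation vector about the tool's x, y, z in rad, a list of three. A call has exactly 8 rows; each row is the pose to reach, as a shift and turn from the pose commanded when the call began, along the tool's axes at that moment; what a row does not reach only later rows make up. A row lasts 1/8 s, in which the tool goes at most 62.5 mm and 10.7 degrees, less where a joint would pass 70% of its speed; a pose out of reach is approached as far as the arm can. A call with a gripper value outside its range is refused whole. The fingers move at their own pace and stop on an object; FORCE is the grip in N (left out, the last holds). Time passes only in rows, so rows that repeat a pose let the fingers close, or fill a call up. It gives the time, the measured TCP pose, the force, the opening and the grip force at its end, in the units of the state.
- ctrl.get_obs(): the state, without advancing time (a new reading comes with each control period).
- ctrl.get_image(name): name is "scene" or "top" or "wrist"; returns a dict with "image" (400x640x3 uint8, red, green, blue), "fovy" (degrees; the focal length in pixels is half the picture's height over the tangent of half this angle, whatever the lens; pixels are square), "cx", "cy" (the principal point, pixels), "k1" (the pictures are not rectified: a ray, as slopes to the right and down, at radius r is drawn at 1 + k1 r^2 times it, then the intrinsics apply), "xyz" and "attitude" of the camera in the world. Camera axes: x right, y up, looking along -z (the intrinsics and any distortion apply to the point x, -y, -z); pixel columns grow to the right and rows downward; lengths in m; the calibration is good to about 2 mm. A picture is of the moment at which its call begins. There is no depth.
- ctrl.finish_job(): hands the job in; it is judged then, once.
The state is a dict: "t": time; "q": joint angles; "dq": joint speeds; "effort": joint torques, N m; "tool_pos": TCP position; "tool_rot": TCP orientation; "contact_force": force on the tool from outside, world axes, zero at the start; "wrist_torque": the same for the moment, N m; "opening": finger opening in m; "grip_force": force on a finger pad.
Only numpy, scipy, OpenCV 4.12 (cv2) and the standard library are available. Lean on these libraries where they do the work, as an engineer would, in place of code of your own. Each camera call takes 0.05 s, during which the arm holds its last target. There are 200 camera calls.

## Task

Make the bench shear ready to cut the duct cover to length. Push its counterweighted lever up past the balance point, so that it swings back and stays raised by itself; then push the cover, which lies in the feed channel, by its outer end along the channel and gently through the open shear until its front end rests against the length stop. Only push with the fingers: do not grip or lift anything, and leave the other things on the table where they are.

Things in the scene. Friction and masses are not known exactly. Their poses are not given: they have to be found in the camera images.
- shear: grey bench shear, fixed to the worktop. Origin on the worktop (z = 0) straight below the blade. Its -x points to the operator, its +y along the feed channel to the robot's left; it may stand turned by up to 16 degrees, its feed channel then swung towards the robot. Upright cheeks behind the channel (x = 45 to 117 mm, y = -18 to 18 mm, up to 176 mm high) carry the lever. The outfeed channel ends at y = -130 mm.
- channel_end (a point): middle of the open outer end of the aluminium infeed channel, on its floor, 45 mm above the worktop and 265 mm from the blade. The channel is straight, 47.6 mm wide inside, its lips 4 mm thick and 14 mm above the floor; beyond the blade the outfeed channel goes on, 51.6 mm wide, floor 0.5 mm lower.
- lever_pivot (a point): axis of the lever's pivot pin (75 mm behind the blade's middle, 105 mm above the worktop); the axis runs along the shear's y.
- lever (a joint): lever angle in rad: 0 = down, the blade closes the channel; 1.2 = raised, on its back stop. Let go below the balance point (about 0.6) it falls shut; above it the counterweight swings it on to 1.2, damped, within about 2 s, and it stays. At 0 the arm rises from the pivot towards the operator at 0.60 rad above level; raising it swings the grip up and away from the operator.
- lever_grip (a point): centre of the lever's cross grip: a black round bar, 24 mm thick, 110 mm long, along the shear's y, 210 mm from the pivot axis, on the arm's centre line; 224 mm above the worktop when the lever is down. Pushing it up takes about 2 to 10 N there; fingers that push level without rising with it rub it down and may jam.
- cover: the duct cover to be fed: loose grey plastic U-strip, 400 long, 44 wide, 10 high, base 2 mm thick with lips upwards, 0.1 kg, lying in the infeed channel. Origin at the middle of its underside, x along its length towards its front end (the end at the blade), z up.
- cover_head (a point): middle of the front end of the cover, 5 mm above its underside; at the start 10 to 22 mm short of the blade.
- cover_tail (a point): middle of the outer (rear) end of the cover, 5 mm above its underside, 50 mm above the worktop. This end stands free beyond the open end of the channel with nothing below it, so fingers that reach lower than it can push it; it still stands out 40 to 75 mm when the cover is at the stop.
- length_stop: steel length stop with a black thumb screw, 54 mm high, clamped fast on the outfeed channel beyond the blade at a setting that differs each time. Same axes as the shear; origin on the channel floor in the face that meets the cover.
- stop_face (a point): middle of the stop's face, 5 mm above the channel floor; the face looks along +y of the shear.
- pliers: long-nose pliers with blue grips, 166 x 56 x 14, lying in front of the shear's feed channel; not to be disturbed. Origin at the middle of its underside.
- relay: black and white contactor, 82 x 45 x 88 high, standing behind the feed channel; not to be disturbed. Origin at the middle of its underside.
- marker: marker pen, 138 long, 13 thick, lying close behind the feed channel; not to be disturbed. Origin at the middle of its underside.
- multimeter: hand multimeter lying on its back, 150 x 78 x 48, near the front edge, to the right; not to be disturbed. Origin at the middle of its underside.
- screwdriver: screwdriver, 177 long, 24 thick, lying behind the shear; not to be disturbed. Origin at the middle of its underside.
- side_cutter: side cutters with red grips, 146 x 56 x 14, lying at the right, beyond the rail cutter; not to be disturbed. Origin at the middle of its underside.
- paper_tape: roll of white paper tape, 80 across, 15 high, lying at the left edge; not to be disturbed. Origin at the middle of its underside.

How it is judged:
On the way, in this order (a step that is already met when the one before it is completed fails the run):
1. the lever stays raised by itself, fingers off it (value of joint lever above 1.1 rad and contact force between the fingers and lever below 0.3 N), for 0.3 s.
2. the front end of the cover is at the length stop (y of cover_head in the frame of stop_face between -0.004 and 0.004 m and x of cover_head in the frame of stop_face between -0.006 and 0.006 m and z of cover_head in the frame of stop_face between -0.004 and 0.004 m and angle between the x axis of cover and the y axis of shear, either way round below 0.03 rad), for 0.1 s.
At the end, for the whole second after the job is handed in: The lever rests raised (joint above 1.1 rad), untouched and at rest; the cover lies flat and straight in the channel (within 0.03 rad, 6 mm sideways, 4 mm in height) with its front end within 4 mm of the length stop's face, at rest (all of step 1 and all of step 2 and velocity of joint lever between -0.05 and 0.05 rad/s and linear speed of cover below 0.01 m/s).
It fails at once if the cover is lifted: an end more than 15 mm above where it slides (z of any of cover_head, cover_tail in the frame of shear above 0.065 m).
It fails at once if the lever's grip is gripped or forced: the fingers press on it with over 40 N (contact force between the fingers and lever above 40 N).
It fails at once if the cover is gripped or forced: the fingers press on it with over 40 N (contact force between the fingers and cover above 40 N).
It fails at once if the cover is driven hard against the stop (over 40 N) (contact force between cover and length_stop above 40 N).
It fails at once if a bystander is moved by more than 15 mm (distance of any of pliers, relay, marker, multimeter, screwdriver, side_cutter, paper_tape from where it was at the start of the episode above 0.015 m).
It also fails if it takes over 54 s, if anything falls off the work surface, if the arm or the gripper's body presses on something with over 40 N, if the wrist force passes 120 N, or if a joint passes its speed limit or range.

## Working session

There is one attempt and no reset: what is moved stays moved. The work goes in short steps, Python scripts to look and compute and a shell command to move; the robot and the scene stay as the last step left them, time stands still between calls to the robot, and variables do not carry over. Pictures are saved under pics/ and viewed, at most 11 in all, crops included, and the job is handed in when it is done.

```bash
mkdir -p pics; ls
cat > h.py <<'E'
import numpy as np, cv2
from scipy.spatial.transform import Rotation as R
from station import ctrl
def grab(n,fn=None):
    d=ctrl.get_image(n)
    if fn: cv2.imwrite(fn,cv2.cvtColor(d['image'],cv2.COLOR_RGB2BGR))
    return d
def att(d):
    a=np.array(d['attitude'],float)
    if a.shape==(3,3): return a
    return (R.from_rotvec(a) if a.size==3 else R.from_quat(a)).as_matrix()
def K(d):
    f=200/np.tan(np.radians(d['fovy'])/2)
    return np.array([[f,0,d['cx']],[0,f,d['cy']],[0,0,1.]]),np.array([d['k1'],0,0,0,0.])
def ray(d,uv):
    k,c=K(d); p=cv2.undistortPoints(np.array(uv,float).reshape(-1,1,2),k,c).reshape(-1,2)
    v=np.c_[p[:,0],-p[:,1],-np.ones(len(p))]@att(d).T
    return np.array(d['xyz'],float),v
def plane(d,uv,z):
    o,v=ray(d,uv); return o+v*((z-o[2])/v[:,2])[:,None]
def proj(d,P):
    k,c=K(d); q=(np.atleast_2d(P)-np.array(d['xyz']))@att(d)
    return cv2.projectPoints((q*[1,-1,-1]).reshape(-1,1,3),np.zeros(3),np.zeros(3),k,c)[0].reshape(-1,2)
E
python3 - <<'E'
from h import *
for n in('scene','top'):
    d=grab(n,f'pics/{n}0.png'); print(n,{k:v for k,v in d.items() if k!='image'})
print(ctrl.get_obs())
E
```

```text
pics
scene {'fovy': 44.397858159459304, 'cx': 311.2961610340658, 'cy': 192.11025305496207, 'k1': -0.08127637810836613, 'xyz': array([-0.76323678,  0.96497384,  0.97404797]), 'attitude': array([ 0.61727894, -1.16262805, -1.90808496])}
top {'fovy': 48.77643387397097, 'cx': 324.349920174138, 'cy': 199.17324293294, 'k1': -0.09918809149667611, 'xyz': array([0.36285561, 0.05536753, 1.4617193 ]), 'attitude': array([ 0.12466797, -0.13972182, -1.53579826])}
{'t': 0.1, 'q': array([ 1.03497276e+00,  5.33075314e-02,  1.61417217e+00, -1.04879185e-05,
        1.47599940e+00, -1.19021169e-01]), 'dq': array([-1.11955129e-03, -5.05747995e-04, -2.78457026e-03,  3.37498562e-04,
       -3.27819549e-04,  6.05664886e-05]), 'effort': array([ 2.04661424e-04, -3.94901741e+01, -3.71364784e+01, -6.33062132e-05,
        3.96066927e-03, -1.92421584e-05]), 'tool_pos': array([0.2527453 , 0.57099227, 0.23016637]), 'tool_rot': array([-6.49857546e-01, -3.07303306e+00,  2.81053587e-03]), 'contact_force': array([0.43935874, 0.21545   , 0.89456728]), 'wrist_torque': array([-0.02793186, -0.04213175,  0.03590348]), 'grip_force': 0.0, 'opening': 0.08543019126819038}
```

View pics/scene0.png

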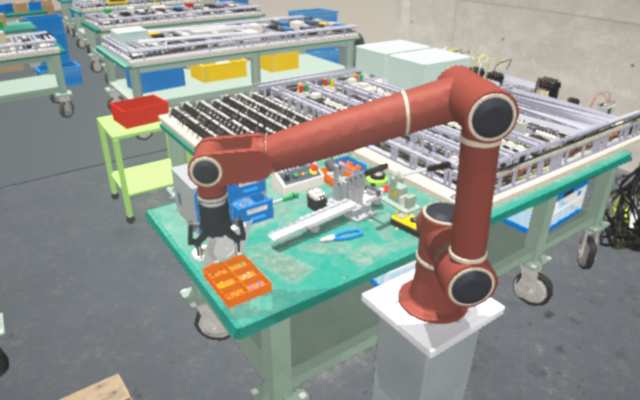

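View pics/top0.png

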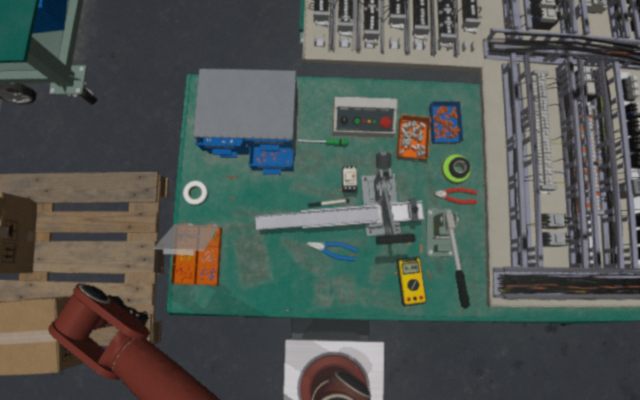

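The top view shows the shear at about (383,210), the cover/channel running left from (420,211) to (257,222), the grip bar at (395,239), the pliers at (335,250) and the multimeter at (412,282). Next I zoom in.

Run:
```python
from h import *
im=cv2.imread('pics/top0.png')
cv2.imwrite('pics/topc.png',cv2.resize(im[145:265,245:445],None,fx=4,fy=4,interpolation=cv2.INTER_CUBIC))
```

```text
(no output)
```

View pics/topc.png

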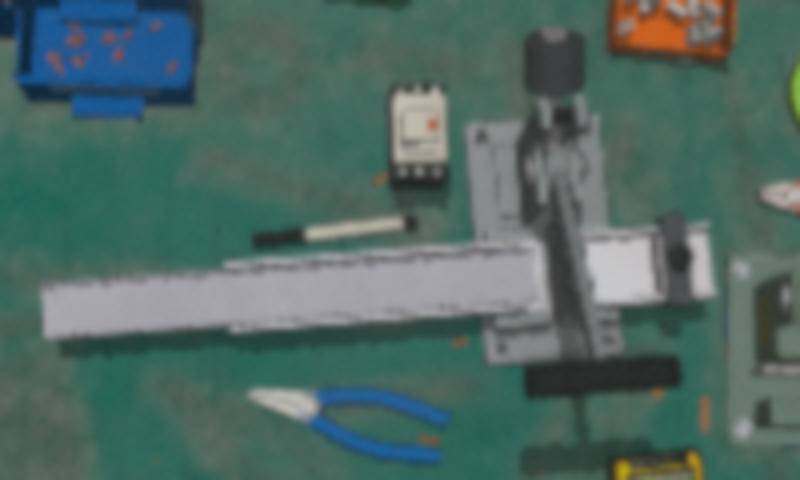

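The crop shows the cover tail edge at crop (43,290)-(46,338), the channel end near (228,262)/(232,330), the grip bar from (527,380) to (680,372), the stop at x≈655-695, and the outfeed end at (712,225)/(715,298).

Run:
```python
from h import *
d=grab('top'); c=lambda *p:np.array(p,float)/4+[245-.4,145-.4]
pr=lambda n,p,z:print(n,np.round(plane(d,c(*p),z),3).tolist())
pr('tail',[(43,290),(46,338)],.055)
pr('channelend',[(226,264),(232,332)],.059)
pr('outend',[(711,226),(715,298)],.058)
pr('stop',[(656,245),(658,295)],.055)
pr('grip',[(527,380),(680,372)],.224)
pr('pliers',[(248,392),(448,415),(440,458),(370,388)],.01)
pr('marker',[(255,240),(415,222)],.01)
pr('relay',[(390,90),(447,90),(392,165),(447,165)],.088)
pr('cw',[(527,62),(584,62)],.06)
pr('meter',[(612,460),(700,455)],.04)
T=plane(d,c((43,290),(46,338)),.055).mean(0);O=plane(d,c((711,226),(715,298)),.058).mean(0)
v=T-O;print('yaw',np.degrees(np.arctan2(-v[0],v[1])),np.linalg.norm(v[:2]))
# refine direction with cover colour mask
im=d['image'].astype(int); m=((im.min(2)>120)&(np.ptp(im,axis=2)<30)).astype(np.uint8); m[:, :250]=0;m[:,345:]=0;m[:205]=0;m[235:]=0
ys,xs=np.nonzero(m); P=[]
for x in range(258,345):
    y=ys[xs==x]; P.append((x,y.mean()))
Q=plane(d,P,.055); print(len(P),np.polyfit(Q[:,1],Q[:,0],1),np.degrees(np.arctan(np.polyfit(Q[:,1],Q[:,0],1)[0])))
```

```text
tail [[0.538, 0.265, 0.055], [0.499, 0.261, 0.055]]
channelend [[0.563, 0.119, 0.059], [0.508, 0.112, 0.059]]
outend [[0.606, -0.273, 0.058], [0.548, -0.276, 0.058]]
stop [[0.59, -0.229, 0.055], [0.549, -0.23, 0.055]]
grip [[0.464, -0.103, 0.224], [0.472, -0.212, 0.224]]
pliers [[0.464, 0.099, 0.01], [0.45, -0.066, 0.01], [0.415, -0.06, 0.01], [0.471, -0.001, 0.01]]
marker [[0.591, 0.098, 0.01], [0.61, -0.035, 0.01]]
relay [[0.703, -0.008, 0.088], [0.705, -0.054, 0.088], [0.642, -0.011, 0.088], [0.644, -0.055, 0.088]]
cw [[0.738, -0.121, 0.06], [0.74, -0.168, 0.06]]
meter [[0.416, -0.196, 0.04], [0.422, -0.268, 0.04]]
yaw 6.23537276486471 0.5409750154362147
87 [-0.11474266  0.55021729] -6.545643908343403
```

```bash
cat >> h.py <<'E'
O=np.array([.566,-.148,0]); YAW=np.radians(6.3)
S=R.from_euler('z',YAW)
def goal(p,tilt):  # shear-frame point, tilt deg forward; tool y along shear y
    t=np.radians(tilt); z=np.array([np.sin(t),0,-np.cos(t)]); y=np.array([0,1.,0]); x=np.cross(y,z)
    return O+S.apply(p), S*R.from_matrix(np.c_[x,y,z])
def step(P,Rg,o=None):
    o=o or ctrl.get_obs(); r=R.from_rotvec(o['tool_rot'])
    off=r.inv().apply(P-o['tool_pos'])*1000; rv=(r.inv()*Rg).as_rotvec()
    print('world',np.round(P,3),'offset',np.round(off,1).tolist(),'rot',np.round(rv,3).tolist())
    return P,Rg
E
python3 - <<'E'
from h import *
P,G=goal([-.126,0,.18],35)
print(S.inv().apply(np.array([.40,.15,.32])-O))
a=step(*goal(S.inv().apply(np.array([.40,.15,.32])-O),0))
def frm(a,b): step(*b,dict(tool_pos=a[0],tool_rot=a[1].as_rotvec()))
b=goal([-.18,0,.30],0);frm(a,b); c=goal([-.14,0,.18],35); frm(b,c)
E
```

```text
[-0.13229669  0.31441626  0.32      ]
world [0.4  0.15 0.32] offset [-305.1, -325.5, -89.2] rot [-0.002, -0.001, -0.527]
world [ 0.387 -0.168  0.3  ] offset [47.7, -314.4, 20.0] rot [0.0, -0.0, 0.0]
world [ 0.427 -0.163  0.18 ] offset [-40.0, 0.0, 120.0] rot [0.0, -0.611, -0.0]
```

```bash
python3 -m handwheel '[{"gripper":1,"offset":[-30,-32,-45],"rotation":[0,0,-0.07]},{"gripper":1,"offset":[-72,-77,-75],"rotation":[0,0,-0.14]},{"gripper":1,"offset":[-114,-122,-89],"rotation":[0,0,-0.21]},{"gripper":1,"offset":[-156,-166,-89],"rotation":[0,0,-0.28]},{"gripper":1,"offset":[-197,-210,-89],"rotation":[0,0,-0.35]},{"gripper":1,"offset":[-236,-252,-89],"rotation":[0,0,-0.42]},{"gripper":1,"offset":[-275,-293,-89],"rotation":[0,0,-0.48]},{"gripper":1,"offset":[-305,-325,-89],"rotation":[0,0,-0.527]}]' 20
python3 -m handwheel '[{"gripper":1,"offset":[6,-40,2],"rotation":[0,0,0]},{"gripper":1,"offset":[12,-80,5],"rotation":[0,0,0]},{"gripper":1,"offset":[18,-120,8],"rotation":[0,0,0]},{"gripper":1,"offset":[24,-160,10],"rotation":[0,0,0]},{"gripper":1,"offset":[30,-200,13],"rotation":[0,0,0]},{"gripper":1,"offset":[36,-240,15],"rotation":[0,0,0]},{"gripper":1,"offset":[42,-280,18],"rotation":[0,0,0]},{"gripper":1,"offset":[48,-314,20],"rotation":[0,0,0]}]'
python3 - <<'E'
from h import *
step(*goal([-.14,0,.18],35)); print(ctrl.get_obs()['q'])
E
```

```text
t: 1.15
tool_pos: [0.4005, 0.1488, 0.3201]
tool_rot: [-0.174, 3.137, -0.0]
contact_force: [-0.0, 0.7, 0.8]
opening: 0.0001
grip_force: 0.0
t: 2.15
tool_pos: [0.3867, -0.1679, 0.2998]
tool_rot: [0.172, -3.137, -0.0]
contact_force: [0.6, 0.2, -0.9]
opening: -0.0001
grip_force: 0.0
world [ 0.427 -0.163  0.18 ] offset [-40.4, 0.1, 119.8] rot [0.0, -0.611, -0.001]
[-5.86582726e-01 -4.91673539e-01  1.96282505e+00  5.12482526e-05
  1.67082555e+00 -2.26677209e+00]
```

```bash
python3 -m handwheel '[{"gripper":1,"offset":[0,0,30],"rotation":[0,0,0]},{"gripper":1,"offset":[0,0,65],"rotation":[0,-0.1,0]},{"gripper":1,"offset":[0,0,100],"rotation":[0,-0.2,0]},{"gripper":1,"offset":[0,0,120],"rotation":[0,-0.3,0]},{"gripper":1,"offset":[-10,0,120],"rotation":[0,-0.4,0]},{"gripper":1,"offset":[-20,0,120],"rotation":[0,-0.5,0]},{"gripper":1,"offset":[-30,0,120],"rotation":[0,-0.6,0]},{"gripper":1,"offset":[-40,0,120],"rotation":[0,-0.61,0]}]'
python3 - <<'E'
from h import *
step(*goal([-.106,0,.194],35)); o=ctrl.get_obs();print(o['q'],S.inv().apply(o['tool_pos']-O))
d=grab('wrist','pics/w1.png'); d=grab('top'); cv2.imwrite('pics/t1.png',cv2.cvtColor(cv2.resize(d['image'][140:300,300:460],None,fx=3.5,fy=3.5),cv2.COLOR_RGB2BGR))
E
```

```text
t: 3.15
tool_pos: [0.4262, -0.1622, 0.179]
tool_rot: [-0.136, 2.53, 0.044]
contact_force: [-0.6, -0.3, -0.5]
opening: 0.0002
grip_force: 0.0
world [ 0.461 -0.16   0.194] offset [-36.9, -1.1, 7.4] rot [-0.0, -0.002, -0.002]
[-0.82425511 -0.73704649  2.39009616  0.52716477  1.15204601 -2.63822898] [-0.14052509  0.00118272  0.17896974]
```

View pics/w1.png

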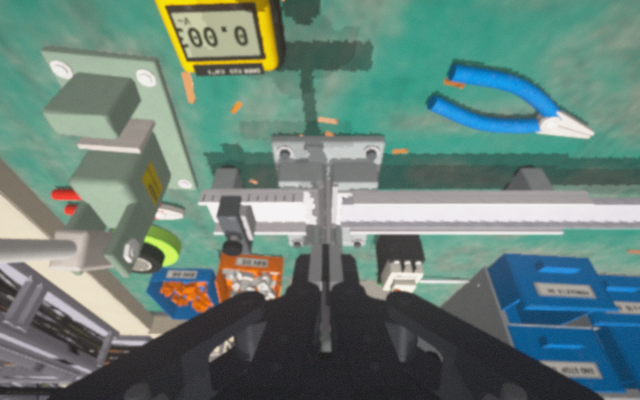

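The wrist view shows the channel at row ~210, the shear plate at (327,150), and the finger tips near (325,260); the grip is hidden behind the hand. I check the top view.

View pics/t1.png

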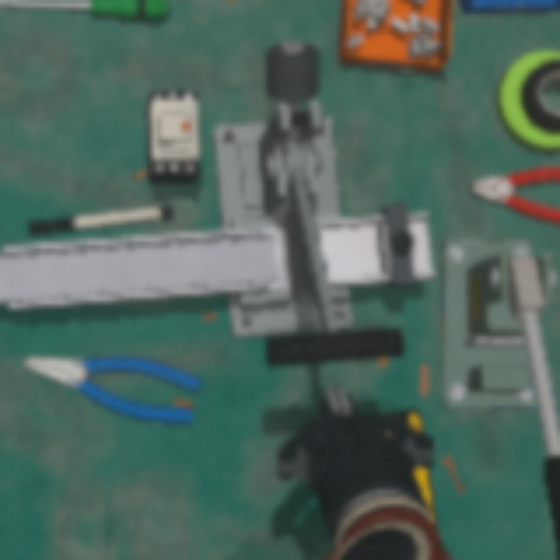

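The fingertips sit centred just in front of and below the bar, so I compute the arc.

Run:
```python
from h import *
o=ctrl.get_obs();t=np.radians(35)
for th in np.arange(0,.95,.1):
    a=.6+th; b=np.array([.075-.21*np.cos(a),0,.105+.21*np.sin(a)])
    p=b-.023*np.array([np.cos(t),0,np.sin(t)])+.02*np.array([np.sin(t),0,-np.cos(t)])
    print(round(th,1),end=' '); step(*goal(p,35))
```

```text
0.0 world [ 0.461 -0.16   0.194] offset [-35.6, -1.4, 8.0] rot [0.001, -0.002, 0.0]
0.1 world [ 0.474 -0.158  0.211] offset [-55.6, -1.4, 1.6] rot [0.001, -0.002, 0.0]
0.2 world [ 0.488 -0.157  0.226] offset [-76.1, -1.4, -2.8] rot [0.001, -0.002, 0.0]
0.3 world [ 0.503 -0.155  0.24 ] offset [-97.0, -1.4, -5.2] rot [0.001, -0.002, 0.0]
0.4 world [ 0.52  -0.153  0.252] offset [-117.9, -1.4, -5.4] rot [0.001, -0.002, 0.0]
0.5 world [ 0.539 -0.151  0.263] offset [-138.9, -1.4, -3.6] rot [0.001, -0.002, 0.0]
0.6 world [ 0.558 -0.149  0.271] offset [-159.5, -1.4, 0.3] rot [0.001, -0.002, 0.0]
0.7 world [ 0.577 -0.147  0.278] offset [-179.6, -1.4, 6.3] rot [0.001, -0.002, 0.0]
0.8 world [ 0.598 -0.144  0.282] offset [-199.0, -1.4, 14.2] rot [0.001, -0.002, 0.0]
0.9 world [ 0.618 -0.142  0.285] offset [-217.6, -1.5, 24.1] rot [0.001, -0.002, 0.0]
```

```bash
python3 -m handwheel '[{"gripper":1,"offset":[-15,-1,8],"rotation":[0,0,0]},{"gripper":1,"offset":[-26,-1,8],"rotation":[0,0,0]},{"gripper":1,"offset":[-34,-1,8],"rotation":[0,0,0]},{"gripper":1,"offset":[-40,-1,6],"rotation":[0,0,0]},{"gripper":1,"offset":[-46,-1,4],"rotation":[0,0,0]},{"gripper":1,"offset":[-53,-1,2],"rotation":[0,0,0]},{"gripper":1,"offset":[-60,-1,0],"rotation":[0,0,0]},{"gripper":1,"offset":[-67,-1,-2],"rotation":[0,0,0]}]'
python3 - <<'E'
from h import *
o=ctrl.get_obs();print(S.inv().apply(o['tool_pos']-O))
d=grab('scene'); cv2.imwrite('pics/s2.png',cv2.cvtColor(cv2.resize(d['image'][120:270,260:460],None,fx=4,fy=4),cv2.COLOR_RGB2BGR))
E
```

```text
t: 4.25
tool_pos: [0.4808, -0.1572, 0.2208]
tool_rot: [-0.139, 2.528, 0.044]
contact_force: [-2.5, -0.0, -0.6]
opening: -0.0001
grip_force: 1.2
[-8.56753728e-02  1.89140662e-04  2.20831409e-01]
```

View pics/s2.png

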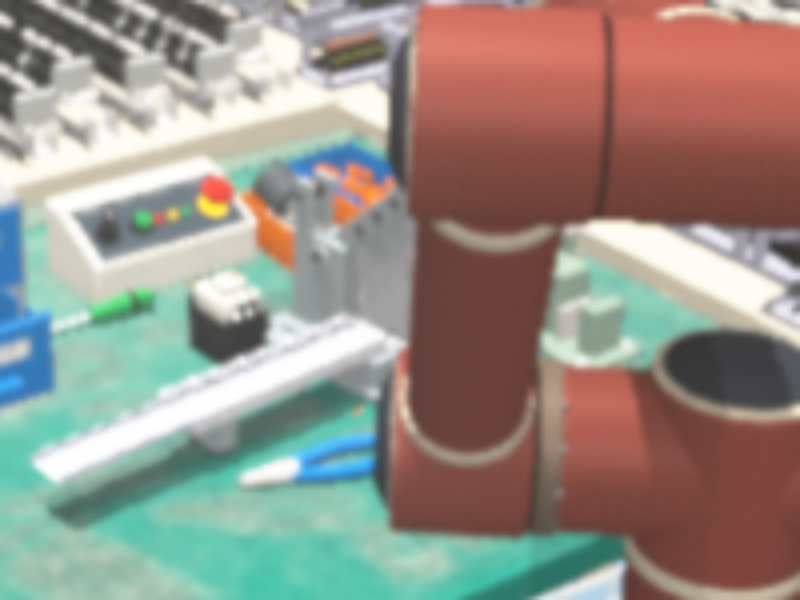

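The lever is hidden by the arm, but the reaction force shows contact. I continue along the arc.

```bash
python3 -m handwheel '[{"gripper":1,"offset":[-10,0,-1],"rotation":[0,0,0]},{"gripper":1,"offset":[-20,0,-2],"rotation":[0,0,0]},{"gripper":1,"offset":[-30,0,-3],"rotation":[0,0,0]},{"gripper":1,"offset":[-40,0,-3],"rotation":[0,0,0]},{"gripper":1,"offset":[-50,0,-3],"rotation":[0,0,0]},{"gripper":1,"offset":[-61,0,-2],"rotation":[0,0,0]},{"gripper":1,"offset":[-72,0,-1],"rotation":[0,0,0]},{"gripper":1,"offset":[-83,0,1],"rotation":[0,0,0]}]'
python3 -m handwheel '[{"gripper":1,"offset":[-10,0,2],"rotation":[0,0,0]},{"gripper":1,"offset":[-20,0,4],"rotation":[0,0,0]},{"gripper":1,"offset":[-30,0,7],"rotation":[0,0,0]},{"gripper":1,"offset":[-40,0,10],"rotation":[0,0,0]},{"gripper":1,"offset":[-50,0,14],"rotation":[0,0,0]},{"gripper":1,"offset":[-50,0,14],"rotation":[0,0,0]},{"gripper":1,"offset":[-40,0,8],"rotation":[0,0,0]},{"gripper":1,"offset":[-10,0,4],"rotation":[0,0,0]}]'
python3 - <<'E'
from h import *
d=grab('top'); cv2.imwrite('pics/t2.png',cv2.cvtColor(cv2.resize(d['image'][140:300,300:460],None,fx=3.5,fy=3.5),cv2.COLOR_RGB2BGR))
E
```

```text
t: 5.3
tool_pos: [0.5495, -0.1496, 0.2676]
tool_rot: [-0.139, 2.528, 0.044]
contact_force: [-0.2, -0.3, -0.1]
opening: -0.0
grip_force: 0.3
t: 6.3
tool_pos: [0.5588, -0.1487, 0.2705]
tool_rot: [-0.141, 2.527, 0.043]
contact_force: [0.2, -0.2, -0.2]
opening: -0.0
grip_force: 0.0
```

View pics/t2.png

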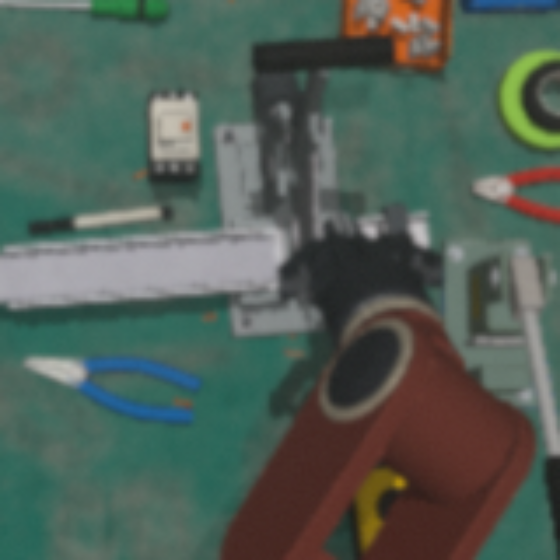

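The grip bar is now at (323,52), swung over to the back, so the lever is raised. Next I move to the cover tail and work out the stop position.

Run:
```python
from h import *
def frm(a,b): return step(*b,dict(tool_pos=a[0],tool_rot=a[1].as_rotvec())) and b
a=goal([-.05,.08,.31],0); step(*a)
b=goal([-.001,.448,.20],0); frm(a,b); frm(b,goal([-.001,.448,.028],0))
```

```text
world [ 0.508 -0.074  0.31 ] offset [7.5, 79.2, -58.4] rot [0.002, 0.605, -0.0]
world [0.516 0.297 0.2  ] offset [-49.0, 368.0, 110.0] rot [0.0, -0.0, 0.0]
world [0.516 0.297 0.028] offset [-0.0, -0.0, 172.0] rot [0.0, -0.0, 0.0]
```

```bash
python3 -m handwheel '[{"gripper":1,"offset":[5,0,-25],"rotation":[0,0,0]},{"gripper":1,"offset":[7,0,-58],"rotation":[0,0,0]},{"gripper":1,"offset":[7,10,-58],"rotation":[0,0.1,0]},{"gripper":1,"offset":[7,25,-58],"rotation":[0,0.22,0]},{"gripper":1,"offset":[7,40,-58],"rotation":[0,0.34,0]},{"gripper":1,"offset":[7,55,-58],"rotation":[0,0.46,0]},{"gripper":1,"offset":[7,70,-58],"rotation":[0,0.56,0]},{"gripper":1,"offset":[7,79,-58],"rotation":[0,0.605,0]}]'
python3 -m handwheel '[{"gripper":1,"offset":[-6,40,0],"rotation":[0,0,0]},{"gripper":1,"offset":[-12,90,10],"rotation":[0,0,0]},{"gripper":1,"offset":[-20,140,25],"rotation":[0,0,0]},{"gripper":1,"offset":[-28,190,40],"rotation":[0,0,0]},{"gripper":1,"offset":[-36,240,55],"rotation":[0,0,0]},{"gripper":1,"offset":[-43,290,75],"rotation":[0,0,0]},{"gripper":1,"offset":[-49,335,95],"rotation":[0,0,0]},{"gripper":1,"offset":[-49,368,110],"rotation":[0,0,0]}]'
python3 - <<'E'
from h import *
step(*goal([-.001,.448,.028],0))
d=grab('top'); cv2.imwrite('pics/t3.png',cv2.cvtColor(cv2.resize(d['image'][150:250,220:440],None,fx=3.6,fy=3.6,interpolation=cv2.INTER_CUBIC),cv2.COLOR_RGB2BGR))
E
```

```text
t: 7.35
tool_pos: [0.5117, -0.0737, 0.313]
tool_rot: [-0.174, 3.133, 0.0]
contact_force: [0.0, 0.3, -0.7]
opening: 0.0001
grip_force: 0.0
t: 8.35
tool_pos: [0.5197, 0.2981, 0.2021]
tool_rot: [-0.173, 3.133, 0.0]
contact_force: [-0.0, 0.7, 1.4]
opening: 0.0002
grip_force: 0.0
world [0.516 0.297 0.028] offset [4.7, -0.4, 174.1] rot [0.0, 0.004, 0.001]
```

View pics/t3.png

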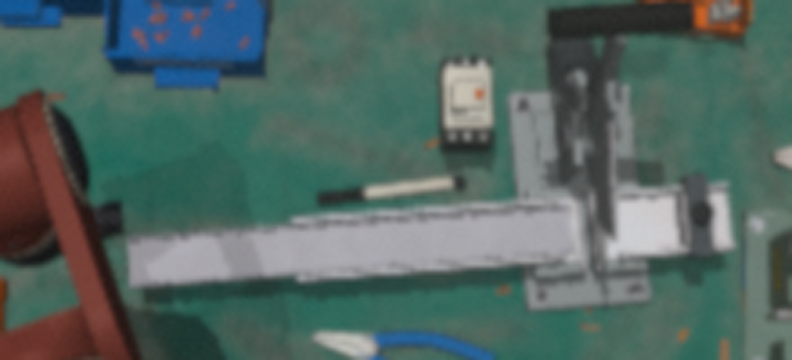

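The view shows the lever still raised, the tail at crop (130,260), and the stop's face at about x=684. Remaining cover travel is about 98 mm. I descend and push slowly.

```bash
python3 -m handwheel '[{"gripper":1,"offset":[5,0,30],"rotation":[0,0,0]},{"gripper":1,"offset":[5,0,60],"rotation":[0,0,0]},{"gripper":1,"offset":[5,0,90],"rotation":[0,0,0]},{"gripper":1,"offset":[5,0,115],"rotation":[0,0,0]},{"gripper":1,"offset":[5,0,140],"rotation":[0,0,0]},{"gripper":1,"offset":[5,0,160],"rotation":[0,0,0]},{"gripper":1,"offset":[5,0,172],"rotation":[0,0,0]},{"gripper":1,"offset":[5,0,174],"rotation":[0,0,0]}]'
python3 -m handwheel '[{"gripper":1,"offset":[0,-4,0],"rotation":[0,0,0]},{"gripper":1,"offset":[0,-8,0],"rotation":[0,0,0]},{"gripper":1,"offset":[0,-12,0],"rotation":[0,0,0]},{"gripper":1,"offset":[0,-16,0],"rotation":[0,0,0]},{"gripper":1,"offset":[0,-20,0],"rotation":[0,0,0]},{"gripper":1,"offset":[0,-24,0],"rotation":[0,0,0]},{"gripper":1,"offset":[0,-28,0],"rotation":[0,0,0]},{"gripper":1,"offset":[0,-32,0],"rotation":[0,0,0]}]'
python3 - <<'E'
from h import *
o=ctrl.get_obs();print(S.inv().apply(o['tool_pos']-O))
d=grab('top'); cv2.imwrite('pics/t4.png',cv2.cvtColor(cv2.resize(d['image'][150:250,220:440],None,fx=3.6,fy=3.6,interpolation=cv2.INTER_CUBIC),cv2.COLOR_RGB2BGR))
E
```

```text
t: 9.4
tool_pos: [0.516, 0.2961, 0.0286]
tool_rot: [-0.172, 3.133, -0.0]
contact_force: [1.2, 0.3, -0.4]
opening: -0.0004
grip_force: 0.0
t: 10.4
tool_pos: [0.5199, 0.2644, 0.0293]
tool_rot: [-0.173, 3.132, 0.001]
contact_force: [-0.5, 0.7, 1.3]
opening: -0.0001
grip_force: 0.3
[-0.00057147  0.41501254  0.02928127]
```

View pics/t4.png

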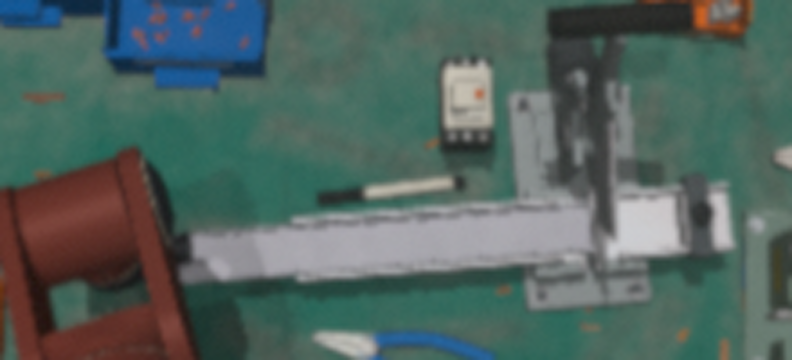

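The cover is moving: its front edge went from about 575 to 592. I continue.

```bash
python3 -m handwheel '[{"gripper":1,"offset":[0,-5,0],"rotation":[0,0,0]},{"gripper":1,"offset":[0,-10,0],"rotation":[0,0,0]},{"gripper":1,"offset":[0,-15,0],"rotation":[0,0,0]},{"gripper":1,"offset":[0,-20,0],"rotation":[0,0,0]},{"gripper":1,"offset":[0,-25,0],"rotation":[0,0,0]},{"gripper":1,"offset":[0,-30,0],"rotation":[0,0,0]},{"gripper":1,"offset":[0,-35,0],"rotation":[0,0,0]},{"gripper":1,"offset":[0,-40,0],"rotation":[0,0,0]}]'
python3 -m handwheel '[{"gripper":1,"offset":[0,-4,0],"rotation":[0,0,0]},{"gripper":1,"offset":[0,-8,0],"rotation":[0,0,0]},{"gripper":1,"offset":[0,-12,0],"rotation":[0,0,0]},{"gripper":1,"offset":[0,-16,0],"rotation":[0,0,0]},{"gripper":1,"offset":[0,-20,0],"rotation":[0,0,0]},{"gripper":1,"offset":[0,-24,0],"rotation":[0,0,0]},{"gripper":1,"offset":[0,-28,0],"rotation":[0,0,0]},{"gripper":1,"offset":[0,-31,0],"rotation":[0,0,0]}]'
python3 - <<'E'
from h import *
o=ctrl.get_obs();print(S.inv().apply(o['tool_pos']-O))
d=grab('top'); cv2.imwrite('pics/t5.png',cv2.cvtColor(cv2.resize(d['image'][180:240,360:430],None,fx=9,fy=9,interpolation=cv2.INTER_CUBIC),cv2.COLOR_RGB2BGR))
E
```

```text
t: 11.45
tool_pos: [0.5243, 0.2246, 0.0292]
tool_rot: [-0.173, 3.132, 0.0]
contact_force: [0.0, 0.3, 0.5]
opening: 0.0
grip_force: 0.2
t: 12.45
tool_pos: [0.5277, 0.1939, 0.0293]
tool_rot: [-0.173, 3.132, 0.0]
contact_force: [0.0, 0.6, -0.7]
opening: -0.0003
grip_force: 0.2
[-0.0005612   0.34399015  0.02927424]
```

View pics/t5.png

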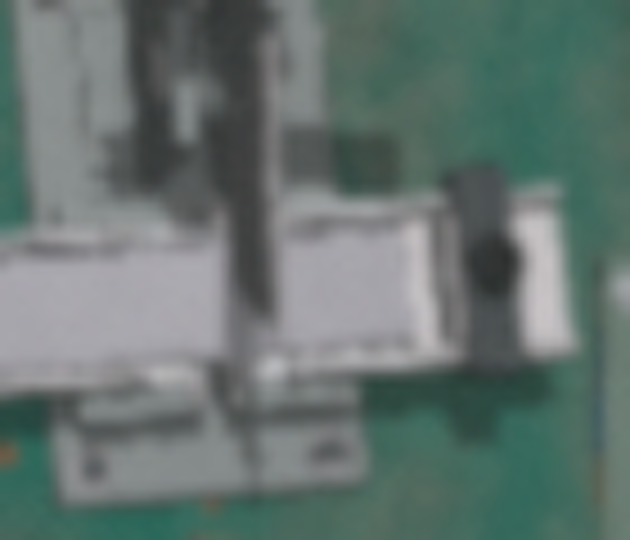

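The cover front is at about x=412 and the stop face at about 440, so the gap is roughly 8-13 mm. I creep the rest.

```bash
python3 -m handwheel '[{"gripper":1,"offset":[0,-1,0],"rotation":[0,0,0]},{"gripper":1,"offset":[0,-2,0],"rotation":[0,0,0]},{"gripper":1,"offset":[0,-3,0],"rotation":[0,0,0]},{"gripper":1,"offset":[0,-4,0],"rotation":[0,0,0]},{"gripper":1,"offset":[0,-5,0],"rotation":[0,0,0]},{"gripper":1,"offset":[0,-5.5,0],"rotation":[0,0,0]},{"gripper":1,"offset":[0,-6,0],"rotation":[0,0,0]},{"gripper":1,"offset":[0,-6.5,0],"rotation":[0,0,0]}]'
python3 -m handwheel '[{"gripper":1,"offset":[0,-0.3,0],"rotation":[0,0,0]},{"gripper":1,"offset":[0,-0.6,0],"rotation":[0,0,0]},{"gripper":1,"offset":[0,-0.9,0],"rotation":[0,0,0]},{"gripper":1,"offset":[0,-1.1,0],"rotation":[0,0,0]},{"gripper":1,"offset":[0,-1.3,0],"rotation":[0,0,0]},{"gripper":1,"offset":[0,-1.5,0],"rotation":[0,0,0]},{"gripper":1,"offset":[0,-1.5,0],"rotation":[0,0,0]},{"gripper":1,"offset":[0,-1.5,0],"rotation":[0,0,0]}]'
python3 -c "
from h import *
o=ctrl.get_obs();print(S.inv().apply(o['tool_pos']-O))"
```

```text
t: 13.5
tool_pos: [0.5284, 0.1876, 0.0293]
tool_rot: [-0.173, 3.132, 0.0]
contact_force: [0.6, 0.5, 0.2]
opening: -0.0003
grip_force: 0.2
t: 14.5
tool_pos: [0.5286, 0.1861, 0.0293]
tool_rot: [-0.173, 3.132, 0.0]
contact_force: [-0.1, 1.1, 0.8]
opening: -0.0002
grip_force: 0.2
[-0.00055161  0.33623829  0.0292701 ]
```

```bash
python3 -m handwheel '[{"gripper":1,"offset":[0,-0.3,0],"rotation":[0,0,0]},{"gripper":1,"offset":[0,-0.6,0],"rotation":[0,0,0]},{"gripper":1,"offset":[0,-0.9,0],"rotation":[0,0,0]},{"gripper":1,"offset":[0,-1.2,0],"rotation":[0,0,0]},{"gripper":1,"offset":[0,-1.5,0],"rotation":[0,0,0]},{"gripper":1,"offset":[0,-1.8,0],"rotation":[0,0,0]},{"gripper":1,"offset":[0,-2,0],"rotation":[0,0,0]},{"gripper":1,"offset":[0,-2,0],"rotation":[0,0,0]}]'
```

```text
t: 15.5
tool_pos: [0.5287, 0.185, 0.0293]
tool_rot: [-0.173, 3.132, 0.003]
contact_force: [-0.6, 5.4, -0.3]
opening: 0.0001
grip_force: 2.9
```

Resistance has risen to 5.4 N after 8.9 mm, which matches the image gap: the cover is at the stop. I back off and check.

```bash
python3 -m handwheel '[{"gripper":1,"offset":[0,0,0],"rotation":[0,0,0]},{"gripper":1,"offset":[0,2,0],"rotation":[0,0,0]},{"gripper":1,"offset":[0,6,0],"rotation":[0,0,0]},{"gripper":1,"offset":[0,15,0],"rotation":[0,0,0]},{"gripper":1,"offset":[0,25,0],"rotation":[0,0,0]},{"gripper":1,"offset":[0,30,0],"rotation":[0,0,0]},{"gripper":1,"offset":[0,30,0],"rotation":[0,0,0]},{"gripper":1,"offset":[0,30,0],"rotation":[0,0,0]}]'
python3 - <<'E'
from h import *
a=grab('top')['image'][180:240,360:430]
b=cv2.cvtColor(cv2.imread('pics/t5.png'),cv2.COLOR_BGR2RGB); b=cv2.resize(b,(70,60),interpolation=cv2.INTER_AREA)
for r in (30,33): print(b[r,40:56].mean(1).astype(int),a[r,40:56].mean(1).astype(int))
d=grab('top'); cv2.imwrite('pics/t6.png',cv2.cvtColor(cv2.resize(d['image'][150:250,240:440],None,fx=4,fy=4,interpolation=cv2.INTER_CUBIC),cv2.COLOR_RGB2BGR))
E
```

```text
t: 16.5
tool_pos: [0.5254, 0.2139, 0.0292]
tool_rot: [-0.173, 3.132, 0.0]
contact_force: [-0.9, 0.3, 0.9]
opening: 0.0002
grip_force: 0.0
[166 166 166 166 169 181 188 166 128 121 119  91  64  52  50  49] [166 167 167 166 166 166 163 142 113 119 120  91  62  51  50  50]
[167 167 166 167 170 180 189 181 144 110 111 104  83  71  68  68] [167 167 168 167 167 167 165 154 126 103 112 104  81  71  67  68]
```

View pics/t6.png

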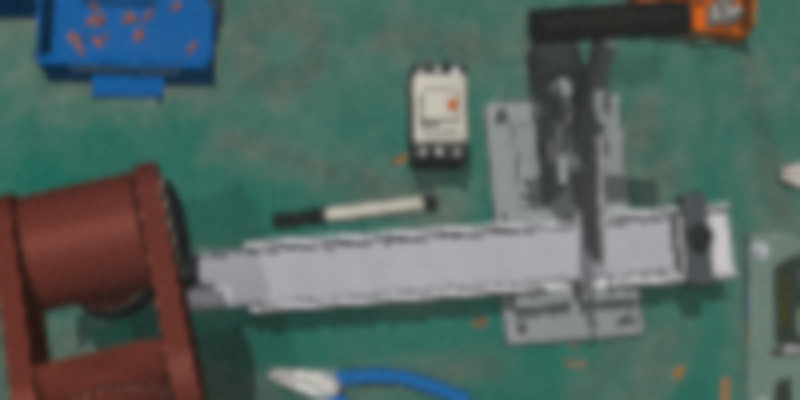

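The cover now runs up to the stop face at (680,245) with no bright floor left between, the lever is still raised, and nothing else has moved.

```bash
python3 -c "
from station import ctrl
print(ctrl.finish_job())"
```

```text
the job is handed in; nothing more can be done
None
```

The lever is raised and holding by itself, the cover rests against the length stop (contact felt at 5.4 N, confirmed in the top view), and the job was handed in at about 17 s; no verdict was returned.

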